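Feed one firing plate from the stack and load a crown die on it

ROBOT

A 6-joint arm with a two-finger parallel gripper is mounted at the origin on a cart in front of the work surface, level with it; the furniture and walls round the work are solid. World frame = base frame: x ahead of the robot, y to its left, z up, the work surface at z = 0. Lengths are in m, angles in rad, forces in N, time in s.
With the tool pointing down it reaches from about 0.275 to 0.85 m from the base axis. Payload 5.2 kg.
Tool frame: the origin (TCP) lies midway between the tips of the shut fingers; the grasp point (between the pads) lies 19 mm behind it; z points along the fingers, y is the direction in which the jaws open and shut (so a half turn about z gives the same grasp; the last joint's range is limited). The gripper opens to 85 mm and grips with 20 to 120 N. Pads are 22 mm wide; open, the fingers measure 114 mm over their backs; the gripper's body (76 mm by 85 mm) begins 54 mm behind the grasp point. The pads swing forward as they close: fully open they stand 13 mm farther back than shut.
Start: joints at [0.909, 0.259, 1.535, -0, 1.348, -0.203], TCP at [0.244, 0.493, 0.231] pointing down, gripper open.
Joint ranges: [-3.14, 3.14], [-0.91, 2.08], [0.19, 2.58], [-1.22, 4.36], [0.22, 2.71], [-3.12, 3.12]. Speed limits (rad/s): [2.57, 2.57, 3.14, 3.14, 3.14, 3.14].

INTERFACE

Orientations are given as a rotation vector (axis times angle).
In Python, from bench import telemetry, imaging, ticket gives the robot as it stands.
- The arm moves only by the shell command python3 -m handwheel 'ROWS' [FORCE]. ROWS is JSON, a list of rows, each a list of 5 numbers: the shift along the world's x, y, z in mm, then the turn about the world's z in degrees, then the opening, from 0 (shut) to 1 (fully open). A call has 1 to 5 rows; each row shifts and turns the commanded pose from where the row before left it; what a row does not reach is not made up. A row lasts 1/8 s, in which the tool goes at most 62.5 mm and 10.7 degrees, less where a joint would pass 70% of its speed; a pose out of reach is approached as far as the arm can. A call is refused whole if a number of a shift passes 62.5 or a number of a turn 10.7, either way. A call with a gripper value outside its range is refused whole. The fingers move at their own pace and stop on an object; FORCE is the grip in N (left out, the last holds). Time passes only in rows, so rows that do not move let the fingers close. It gives the time, the measured TCP pose, the force and the opening at its end, in the units of the state.
- telemetry.read_state(): the state, without advancing time (a new reading comes with each control period).
- imaging.grab_frame(name): name is "scene" or "top"; returns the picture (400x640x3 uint8, blue, green, red); there is no depth.
- imaging.get_calibration(name): a dict with "vfov" (degrees; the focal length in pixels is half the picture's height over the tangent of half this angle, whatever the lens; pixels are square), "cx", "cy" (the principal point, pixels), "distortion" ([k1, k2, p1, p2, k3] as OpenCV has them; the pictures are not rectified), "R" (3x3) and "t" (3): a world point X has camera coordinates R X + t. Camera axes: x right, y down, z forward; pixel columns grow to the right and rows downward; lengths in m; the calibration is good to about 2 mm. A picture is of the moment at which its call begins. get_calibration takes no time and is no camera call.
- ticket.sign_off(): hands the job in, once; it reports no verdict.
The state is a dict: "t": time; "joint_positions": joint angles; "joint_vel": joint speeds; "joint_torque": joint torques, N m; "eef_pos": TCP position; "orientation": TCP orientation; "wrist_force": force on the tool from outside, world axes, zero at the start; "moment": the same for the moment, N m; "width": finger opening in m.
Only numpy, scipy, OpenCV 4.12 (cv2) and the standard library are available. Lean on these libraries where they do the work, as an engineer would, in place of code of your own. Each camera call takes 0.05 s, during which the arm holds its last target.

TASK

Slide just the top white plate off the stack in the plate feeder, along onto the feeder's lower deck until it lies flat and rests right up against the blue fence, leaving the two plates beneath it where they are. The plates are brittle, so drag it with only a light fingertip pressure on its face, a few newtons and never more than 12 N. Then stand the grey crown die upright in the middle of that plate, let go of it, and leave the two white dies where they stand.

Things in the scene. Friction and masses are not known exactly. Their poses are not given: they have to be found in the camera images.
- feeder: fixed dark steel plate feeder on a grey base plate 98 x 164 x 6 mm. Origin on the table, z up; its +y is the feeding direction, from the magazine over the deck to the blue fence. Deck: y from -6 to 58 mm (fence face), surface at z = 22 mm; side rails with inner faces at x = +-36.5 mm reach z = 26 mm; the fence reaches z = 30 mm
- magazine (a point): middle of the magazine's floor, 12 mm above the table, 40 mm along the feeder's -y from its origin. Pocket 73 mm wide, from 32 mm behind this point to the deck's edge 34 mm ahead; side and back walls end 32 mm above the table, 2 mm above the top plate, so its edges cannot be got at. The floor is sprung: pressed with more than 1 to 2 N it sinks, about 1 mm for each 3 N, at most 2.5 mm
- seat (a point): point on the deck surface (22 mm above the table) over which the centre of a plate lies when it rests against the fence; 28 mm along the feeder's +y from its origin; axes as the feeder's. The deck does not give; it is 2 mm lower than the top plate's underside in the unpressed stack: the plate steps down on the way, and pressed down 2 mm it jams on the deck's edge
- plate_top: topmost of three equal white glazed ceramic plates, 70 (x) x 60 (y) x 6 mm, 90 g; origin at the centre of its underside, z up. Starts above the magazine point, upper face 30 mm above the table; has to travel about 68 mm. Plates slide on one another and on the feeder with friction about 0.2; fingertips grip the face far better. More than 12 N of finger force breaks it
- plate_middle: second plate of the stack, same size, origin at the centre of its underside, 18 mm above the table; must stay within 4 mm of where it is
- plate_bottom: lowest plate of the stack, same size, origin at the centre of its underside, 12 mm above the table; must stay within 4 mm of where it is
- crown_die_2: the grey crown die: a small round upright die, 18 mm in diameter at the head and foot, narrower at the waist, 31 mm tall, 30 g; origin at the centre of its underside, z up; stands on the table
- crown_die_1: a white crown die of the same shape and size, standing on the table beside the grey one; to be left alone
- crown_die_3: another white crown die of the same shape and size, standing on the table; to be left alone
Not all that is in view belongs to the job. What is shaped like the plate_top but brown or turquoise is not meant.

How it is judged:
By the outcome, as a careful person would: the job done as asked, in the order asked, and still so for the second after the job is handed in, with the robot touching nothing.
It also fails if it takes over 72 s, if anything falls off the work surface, if the arm or the gripper's body presses on something with over 40 N, if the wrist force passes 120 N, or if a joint passes its speed limit or range.

## Working session

There is one attempt and no reset: what is moved stays moved. The work goes in short steps, Python scripts to look and compute and a shell command to move; the robot and the scene stay as the last step left them, time stands still between calls to the robot, and variables do not carry over. Pictures are saved under pics/ and viewed, and the job is handed in when it is done.

```bash
mkdir -p pics; ls
python3 - <<'E'
from bench import telemetry, imaging
import cv2
s=telemetry.read_state()
for k,v in s.items(): print(k,v)
for n in("scene","top"):
    c=imaging.get_calibration(n);print(n,c)
    cv2.imwrite(f"pics/{n}0.png",imaging.grab_frame(n))
E
```

```text
pics
t 0.0
joint_positions [ 9.09233830e-01  2.59330673e-01  1.53607789e+00 -2.00342015e-05
  1.34799533e+00 -2.02824656e-01]
joint_vel [-0.0002455  -0.00054144 -0.00019791  0.00034796 -0.0016173  -0.00230811]
joint_torque [-9.95261835e-04 -4.46034801e+01 -2.90569657e+01 -2.17484453e-04
  1.17026709e-02  1.80337281e-05]
eef_pos [0.24321784 0.49271559 0.23048341]
orientation [-7.14106485e-01 -3.05859359e+00  2.59572502e-03]
wrist_force [ 0.27444086  0.6383836  -1.06343751]
moment [ 0.00853399 -0.01443825  0.03284976]
width 0.08534156534653069
scene {'vfov': 45.08613873734178, 'cx': 321.08468940998836, 'cy': 201.9978171624763, 'distortion': array([-0.09187276,  0.        ,  0.        ,  0.        ,  0.        ]), 'R': array([[ 0.68155743, -0.73173949,  0.00606534],
       [-0.33524676, -0.31960202, -0.88626416],
       [ 0.65045298,  0.60200654, -0.46314042]]), 't': array([-0.37973786,  0.20012135,  0.6489808 ])}
top {'vfov': 47.91290052087805, 'cx': 322.3738208848358, 'cy': 198.01418267299525, 'distortion': array([-0.11553214,  0.        ,  0.        ,  0.        ,  0.        ]), 'R': array([[-0.00887462, -0.99988467,  0.01232428],
       [-0.98157676,  0.00635838, -0.19096241],
       [ 0.19086202, -0.01379195, -0.98151998]]), 't': array([-0.07255176,  0.51101077,  1.0176276 ])}
```

View pics/scene0.png

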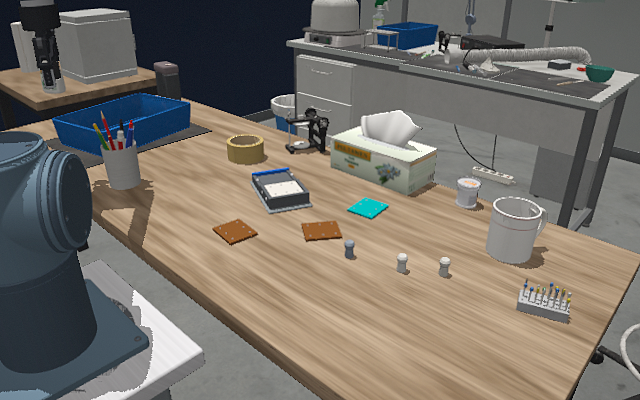

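View pics/top0.png

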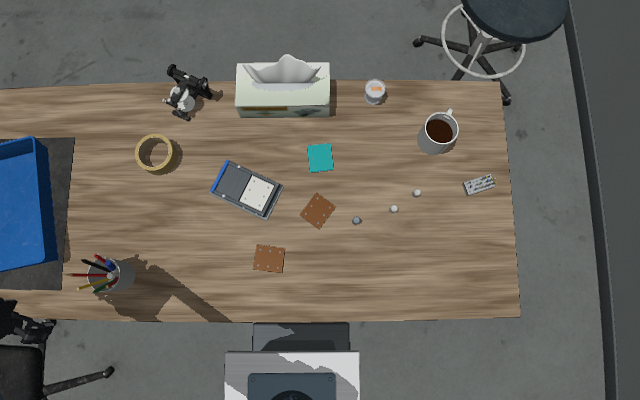

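The top view shows the feeder at about (247,190), with the blue fence at its left end (216,176) and the white plate at (257,192). The grey die is at (356,220) and the white dies at (394,209) and (418,193). The brown and turquoise plates lie outside the feeder. I'll enlarge this to confirm it.

```bash
cat > h.py <<'E'
import numpy as np, cv2
from bench import telemetry, imaging
def K(n):
    c=imaging.get_calibration(n); f=200/np.tan(np.radians(c["vfov"])/2)
    return np.array([[f,0,c["cx"]],[0,f,c["cy"]],[0,0,1]]),np.array(c["distortion"]),np.array(c["R"]),np.array(c["t"])
def ray(n,uv):
    k,d,R,t=K(n); p=cv2.undistortPoints(np.array(uv,float).reshape(-1,1,2),k,d).reshape(-1,2)
    D=np.c_[p,np.ones(len(p))]@R; return -R.T@t,D
def plane(n,uv,z):
    o,D=ray(n,uv); return o+D*((z-o[2])/D[:,2])[:,None]
def tri(uv_s,uv_t):
    A=[];b=[]
    for n,uv in(("scene",uv_s),("top",uv_t)):
        o,D=ray(n,[uv]); d=D[0]/np.linalg.norm(D[0]); P=np.eye(3)-np.outer(d,d); A.append(P);b.append(P@o)
    return np.linalg.lstsq(np.vstack(A),np.hstack(b),rcond=None)[0]
def proj(n,X):
    k,d,R,t=K(n); return cv2.projectPoints(np.array(X,float).reshape(-1,1,3),cv2.Rodrigues(R)[0],t,k,d)[0].reshape(-1,2)
def crop(img,u0,v0,u1,v1,s,name):
    cv2.imwrite(name,cv2.resize(img[v0:v1,u0:u1],None,fx=s,fy=s,interpolation=cv2.INTER_CUBIC))
E
python3 - <<'E'
import cv2
from h import *
a=cv2.imread("pics/top0.png");b=cv2.imread("pics/scene0.png")
crop(a,200,140,430,240,3.4,"pics/c_top0.png")
crop(b,240,150,460,290,3.6,"pics/c_sc0.png")
E
```

```text
(no output)
```

View pics/c_top0.png

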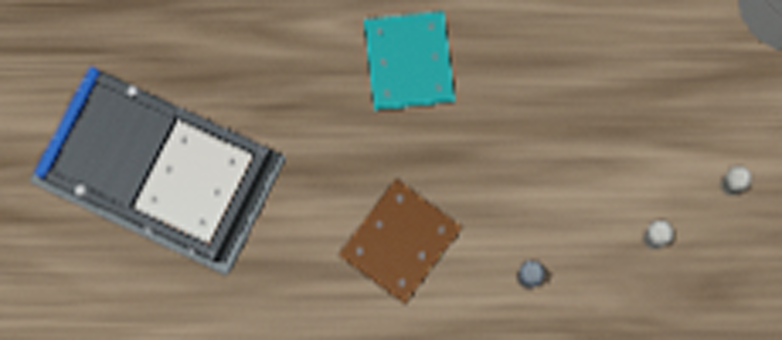

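View pics/c_sc0.png

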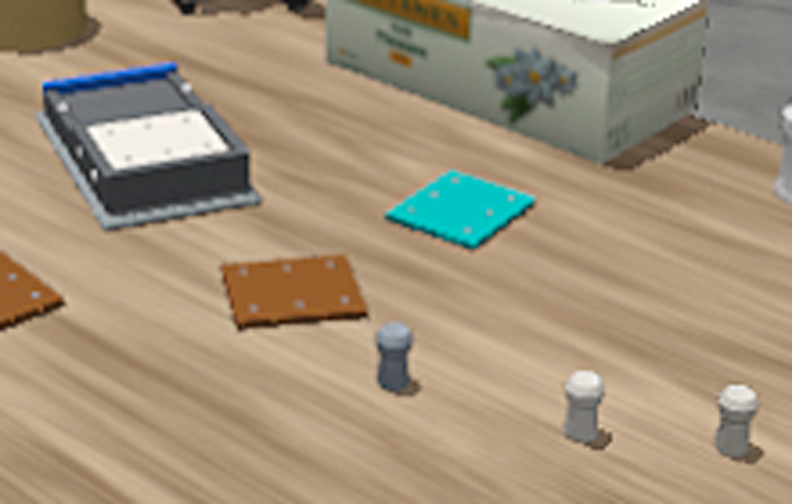

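There are three candidates for the die. The grey one at top (356,220) is darker and bluish, so it is crown_die_2. The other two, (394,209) and (418,193), are white. The only white plate is the one in the feeder, at (257,192). Next I'll measure positions.

Run:
```python
from h import *
for n,box in(("top",(205,150,290,222)),("scene",(245,160,315,215))):
    im=cv2.imread(f"pics/{n}0.png"); u0,v0,u1,v1=box
    s=im[v0:v1,u0:u1].astype(int)
    hs=cv2.cvtColor(im[v0:v1,u0:u1],cv2.COLOR_BGR2HSV)
    w=((hs[...,2]>170)&(hs[...,1]<50)).astype(np.uint8)
    w=cv2.morphologyEx(w,cv2.MORPH_CLOSE,np.ones((5,5)))
    w=cv2.morphologyEx(w,cv2.MORPH_OPEN,np.ones((5,5)))
    cs=max(cv2.findContours(w,0,cv2.CHAIN_APPROX_NONE)[0],key=cv2.contourArea)
    # contour in world at z=.03
    P=plane(n,cs.reshape(-1,2)+[u0,v0],.03)
    r=cv2.minAreaRect((P[:,:2]*1000).astype(np.float32)); 
    yy,xx=np.nonzero(w); Q=plane(n,np.c_[xx+u0,yy+v0],.03).mean(0)
    print(n,"plate",r,"centroid",Q*1000)
    b=((hs[...,0]>105)&(hs[...,0]<125)&(hs[...,1]>170)).astype(np.uint8)
    yy,xx=np.nonzero(b); P=plane(n,np.c_[xx+u0,yy+v0],.03)[:,:2]*1000
    print(" fence",len(xx),P.mean(0),cv2.minAreaRect(P.astype(np.float32)))
im=cv2.imread("pics/top0.png")
for nm,n,box in(("g","top",(345,208,368,232)),("w1","top",(384,200,404,220)),("w3","top",(408,184,428,204)),("g","scene",(340,234,360,262)),("w1","scene",(394,250,412,275)),("w3","scene",(436,254,454,279))):
    im=cv2.imread(f"pics/{n}0.png");u0,v0,u1,v1=box
    hs=cv2.cvtColor(im[v0:v1,u0:u1],cv2.COLOR_BGR2HSV)
    hs_=hs.astype(int); m=((hs_[...,1]<60)|((hs_[...,0]>90)&(hs_[...,0]<130))).astype(np.uint8)
    k,l,st,c=cv2.connectedComponentsWithStats(m); i=1+np.argmax(st[1:,4]); print(nm,n,st[i],c[i]+[u0,v0],"bbox",st[i][:2]+[u0,v0])
    p=c[i]+[u0,v0]; print([ (plane(n,[p],z)[0]*1000).round(1) for z in(.016,.025)])
crop(cv2.imread("pics/scene0.png"),335,230,365,270,12,"pics/g.png")
crop(cv2.imread("pics/top0.png"),340,205,375,235,16,"pics/gt.png")
print([proj(n,[[.0,0,0]]) for n in("top",)])
```

```text
top plate ((527.67724609375, 83.37425994873047), (58.619869232177734, 68.99092102050781), 64.87381744384766) centroid [527.6375852  83.4439713  30.       ]
 fence 98 [570.92644684 174.77860423] ((572.0438232421875, 173.99351501464844), (7.736459255218506, 84.94927978515625), 64.20068359375)
scene plate ((526.0382690429688, 83.96539306640625), (60.83052444458008, 73.77890014648438), 63.863121032714844) centroid [526.30154311  82.54013807  30.        ]
 fence 110 [565.07935727 167.33193404] ((566.2793579101562, 166.42156982421875), (17.671674728393555, 86.94872283935547), 64.4947280883789)
g top [ 7  8  9  9 60] [355.63333333 220.03333333] bbox [352 216]
[array([ 462. , -157.3,   16. ]), array([ 460.7, -156.5,   25. ])]
w1 top [ 5  4  9 10 68] [393.07352941 208.41176471] bbox [389 204]
[array([ 489.9, -249.8,   16. ]), array([ 488.4, -248.3,   25. ])]
w3 top [ 3  4 10 10 70] [415.88571429 192.41428571] bbox [411 188]
[array([ 529.6, -308.3,   16. ]), array([ 527.7, -306.2,   25. ])]
g scene [  4   5  11  20 167] [348.80838323 248.19161677] bbox [344 239]
[array([ 460.9, -156.2,   16. ]), array([ 450.1, -164.9,   25. ])]
w1 scene [  2   3  12  20 189] [401.38095238 262.27513228] bbox [396 253]
[array([ 488.6, -248.9,   16. ]), array([ 477.2, -255.8,   25. ])]
w3 scene [  2   3  13  20 183] [443.8579235  266.18579235] bbox [438 257]
[array([ 527.8, -307.8,   16. ]), array([ 515.7, -313.5,   25. ])]
[array([[291.23573738, 417.33204397]])]
```

Geometry: plate centre about (527, 83.3), feeding direction about 64.5° in world (u = 0.430, 0.903), grey die at about (461.3, -157). I'll move over the plate with the fingers shut and the tool turned about -89°.

```bash
python3 -m handwheel '[[28,-41,0,-8.9,1],[28,-41,0,-8.9,0.6],[28,-41,0,-8.9,0.3],[28,-41,0,-8.9,0],[28,-41,0,-8.9,0]]' 20; python3 -m handwheel '[[28,-41,0,-8.9,0],[28,-42,0,-8.9,0],[28,-42,-10,-8.9,0],[28,-42,-20,-8.9,0],[28,-42,-30,-8.9,0]]'
```

```text
t: 0.72
eef_pos: [0.384, 0.2867, 0.231]
orientation: [-1.826, -2.556, 0.001]
wrist_force: [0.9, 0.7, -0.4]
width: 0.0123
t: 1.35
eef_pos: [0.5249, 0.0776, 0.1713]
orientation: [2.657, 1.674, 0.003]
wrist_force: [0.5, -0.7, 0.6]
width: 0.0001
```

```bash
python3 -m handwheel '[[0,0,-50,0,0],[0,0,-30,0,0],[0,0,-20,0,0],[0,0,0,0,0],[0,0,0,0,0]]'
python3 - <<'E'
from h import *
print(telemetry.read_state())
for n in("top","scene"):
    im=imaging.grab_frame(n); cv2.imwrite(f"pics/{n}1.png",im)
    crop(im,*((190,140,310,230) if n=="top" else (230,90,340,220)),5 if n=="top" else 4.6,f"pics/{n}1c.png")
E
```

```text
t: 1.98
eef_pos: [0.524, 0.0792, 0.0719]
orientation: [2.653, 1.681, 0.001]
wrist_force: [0.5, -0.2, 0.2]
width: 0.0
{'t': 1.975, 'joint_positions': array([-6.06930000e-02,  3.85580026e-01,  1.78700615e+00,  1.04741888e-05,
        9.68256968e-01,  3.80527476e-01]), 'joint_vel': array([ 0.00350912, -0.01314504, -0.00895057,  0.00059429, -0.00393396,
       -0.00165322]), 'joint_torque': array([-5.49441751e-02, -4.47944570e+01, -2.23133683e+01, -3.57569435e-03,
        4.22626454e-02,  8.19698289e-05]), 'eef_pos': array([0.52401723, 0.07916416, 0.07193041]), 'orientation': array([2.65335010e+00, 1.68125657e+00, 9.62246996e-04]), 'wrist_force': array([ 0.51208134, -0.19169575,  0.16206762]), 'moment': array([ 0.00030056, -0.01157211,  0.01992798]), 'width': 1.8524636195083015e-05}
```

View pics/top1c.png

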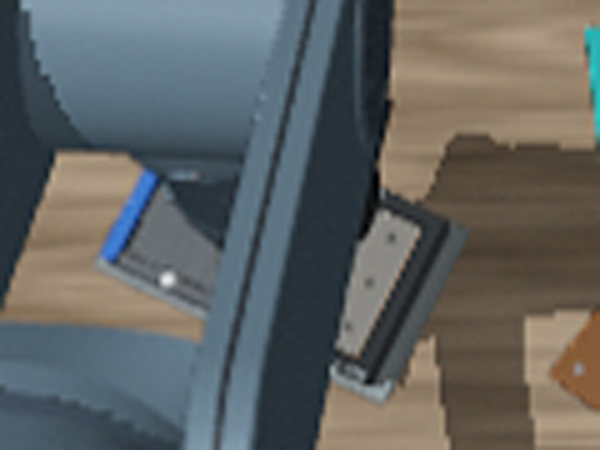

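View pics/scene1c.png

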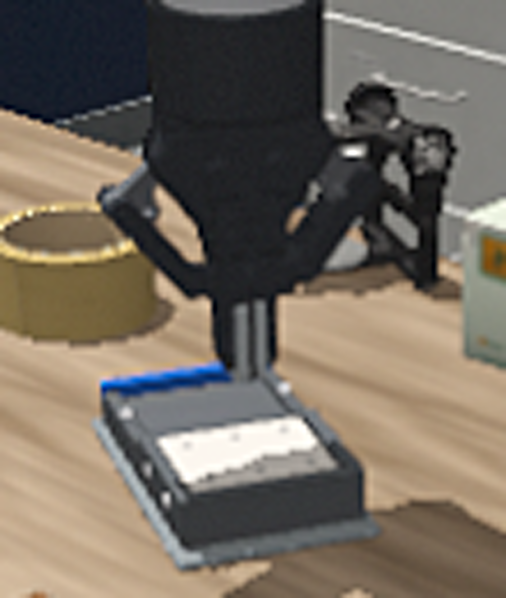

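The scene view shows the shut fingertips directly above the plate in the magazine, at about (282,170) in full-picture pixels. I'll descend slowly.

```bash
python3 -m handwheel '[[0,0,-20,0,0],[0,0,-12,0,0],[0,0,-5,0,0],[0,0,0,0,0],[0,0,0,0,0]]'
python3 - <<'E'
from bench import telemetry
print(telemetry.read_state()["eef_pos"],telemetry.read_state()["wrist_force"])
E
python3 -m handwheel '[[0,0,-1,0,0],[0,0,-1,0,0]]';python3 -m handwheel '[[0,0,-1,0,0],[0,0,0,0,0]]'
```

```text
t: 2.7
eef_pos: [0.524, 0.0791, 0.0348]
orientation: [2.653, 1.681, 0.001]
wrist_force: [0.7, -0.6, 0.2]
width: -0.0002
[0.52399538 0.0791083  0.03480106] [ 0.69880505 -0.57318237  0.23423684]
t: 2.95
eef_pos: [0.5237, 0.0791, 0.0325]
orientation: [2.654, 1.681, 0.001]
wrist_force: [-1.1, 0.5, 0.3]
width: -0.0001
t: 3.2
eef_pos: [0.5235, 0.0791, 0.0312]
orientation: [-2.654, -1.681, 0.0]
wrist_force: [1.5, -0.0, -0.4]
width: 0.0001
```

```bash
for i in 1 ; do python3 -m handwheel '[[0,0,-0.5,0,0],[0,0,0,0,0]]'|grep -E "eef|force"; python3 -m handwheel '[[0,0,-0.5,0,0],[0,0,0,0,0]]'|grep -E "eef|force"; python3 -m handwheel '[[0,0,-0.3,0,0]]'|grep -E "eef|force"; python3 -m handwheel '[[0,0,0,0,0]]'|grep -E "eef|force"; done
```

```text
eef_pos: [0.5235, 0.0791, 0.0308]
wrist_force: [0.4, 0.4, -0.1]
eef_pos: [0.5235, 0.0791, 0.0303]
wrist_force: [-0.8, -0.1, -0.1]
eef_pos: [0.5236, 0.0791, 0.0301]
wrist_force: [-1.5, -0.1, 1.7]
eef_pos: [0.5236, 0.0791, 0.0301]
wrist_force: [-0.3, -0.6, 0.4]
```

```bash
python3 -m handwheel '[[0,0,-0.4,0,0]]'|grep -E "eef|force"; python3 -m handwheel '[[0,0,0,0,0]]'|grep -E "eef|force";python3 -m handwheel '[[0,0,-0.4,0,0]]'|grep -E "eef|force"; python3 -m handwheel '[[0,0,0,0,0]]'|grep -E "eef|force"; python3 -m handwheel '[[0,0,0,0,0]]'|grep -E "eef|force"
```

```text
eef_pos: [0.5236, 0.0791, 0.0297]
wrist_force: [0.2, 0.5, 2.7]
eef_pos: [0.5236, 0.0792, 0.0297]
wrist_force: [-0.0, -0.1, 2.5]
eef_pos: [0.5236, 0.0791, 0.0294]
wrist_force: [-1.1, -0.8, 3.6]
eef_pos: [0.5236, 0.0791, 0.0293]
wrist_force: [-1.2, -0.3, 2.9]
eef_pos: [0.5236, 0.0791, 0.0293]
wrist_force: [-0.6, 0.3, 3.5]
```

Contact is about 3.2 N. Starting the drag along u.

```bash
python3 -m handwheel '[[0.9,1.8,0,0,0],[0.9,1.8,0,0,0]]'|grep -E "eef|force"; python3 -m handwheel '[[0.9,1.8,0,0,0],[0.8,1.8,0,0,0]]'|grep -E "eef|force"; python3 -m handwheel '[[0.9,1.8,0,0,0],[0.9,1.8,0,0,0]]'|grep -E "eef|force"
```

```text
eef_pos: [0.5257, 0.0827, 0.0293]
wrist_force: [-0.3, -1.7, 3.3]
eef_pos: [0.5272, 0.0865, 0.0292]
wrist_force: [-0.1, -1.5, 4.1]
eef_pos: [0.5289, 0.0901, 0.0292]
wrist_force: [-0.4, -0.5, 3.7]
```

Run:
```python
from h import *
for n in("scene",):
    im=imaging.grab_frame(n); cv2.imwrite(f"pics/{n}2.png",im)
    crop(im,230,140,340,220,6,f"pics/{n}2c.png")
```

```text
(no output)
```

View pics/scene2c.png

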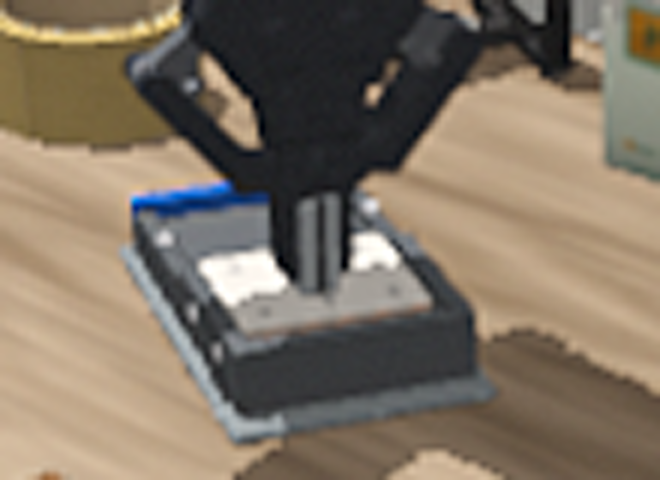

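The plate has moved forward with the tips and horizontal force is about 1 N, so it hasn't jammed. Continuing.

```bash
for i in 1; do python3 -m handwheel '[[0.9,1.8,0,0,0],[0.8,1.8,0,0,0]]'|grep -E "eef|force"; python3 -m handwheel '[[0.9,1.8,0,0,0],[0.8,1.8,0,0,0]]'|grep -E "eef|force"; python3 -m handwheel '[[0.9,1.8,0,0,0],[0.9,1.8,0,0,0]]'|grep -E "eef|force"; python3 -m handwheel '[[0.9,1.8,0,0,0],[0.8,1.8,0,0,0]]'|grep -E "eef|force"; done
```

```text
eef_pos: [0.5306, 0.0936, 0.0292]
wrist_force: [-0.1, -1.3, 3.4]
eef_pos: [0.5323, 0.0973, 0.0292]
wrist_force: [-0.1, -0.9, 4.5]
eef_pos: [0.5341, 0.1009, 0.0292]
wrist_force: [-0.8, -0.7, 4.2]
eef_pos: [0.5358, 0.1045, 0.0292]
wrist_force: [-0.9, -1.1, 2.9]
```

```bash
python3 -m handwheel '[[0.9,1.8,0,0,0],[0.8,1.8,0,0,0]]'|grep -E "eef|force"; python3 -m handwheel '[[0.9,1.8,0,0,0],[0.8,1.8,0,0,0]]'|grep -E "eef|force"; python3 -m handwheel '[[0.9,1.8,0,0,0]]'|grep -E "eef|force"; python3 -m handwheel '[[0.9,1.8,0,0,0]]'|grep -E "eef|force"
```

```text
eef_pos: [0.5375, 0.1081, 0.0292]
wrist_force: [-1.1, -1.0, 3.4]
eef_pos: [0.5392, 0.1117, 0.0292]
wrist_force: [-1.2, -0.7, 4.0]
eef_pos: [0.5401, 0.1135, 0.0292]
wrist_force: [-0.2, 0.0, 3.1]
eef_pos: [0.541, 0.1153, 0.0292]
wrist_force: [-0.7, 0.1, 3.2]
```

Run:
```python
from h import *
for n in("scene",):
    im=imaging.grab_frame(n); cv2.imwrite(f"pics/{n}3.png",im)
    crop(im,230,140,340,220,6,f"pics/{n}3c.png")
```

```text
(no output)
```

View pics/scene3c.png

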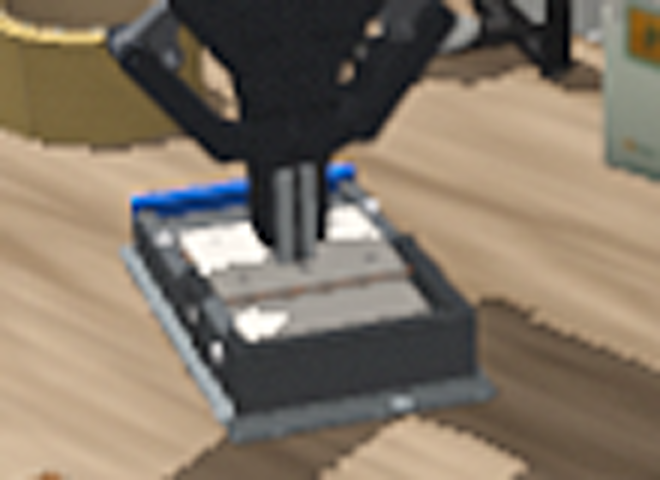

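The top plate has advanced about 40 mm and the plate below is still in place in the magazine. Continuing carefully over the step.

```bash
python3 -m handwheel '[[0.9,1.8,0,0,0]]'|grep -E "eef|force"; python3 -m handwheel '[[0.9,1.8,0,0,0]]'|grep -E "eef|force"; python3 -m handwheel '[[0.8,1.8,0,0,0]]'|grep -E "eef|force"; python3 -m handwheel '[[0.9,1.8,0,0,0]]'|grep -E "eef|force"
```

```text
eef_pos: [0.5419, 0.117, 0.0292]
wrist_force: [-0.0, -1.0, 4.0]
eef_pos: [0.5428, 0.1188, 0.0292]
wrist_force: [-1.1, -0.8, 3.9]
eef_pos: [0.5437, 0.1206, 0.0292]
wrist_force: [-0.5, -1.0, 4.2]
eef_pos: [0.5445, 0.1224, 0.0292]
wrist_force: [-0.2, -1.0, 4.0]
```

```bash
python3 -m handwheel '[[0.9,1.8,0,0,0]]'|grep -E "eef|force"; python3 -m handwheel '[[0.9,1.8,0,0,0]]'|grep -E "eef|force"; python3 -m handwheel '[[0.8,1.8,0,0,0]]'|grep -E "eef|force"; python3 -m handwheel '[[0.9,1.8,0,0,0]]'|grep -E "eef|force"
```

```text
eef_pos: [0.5454, 0.1243, 0.0292]
wrist_force: [-0.2, -1.3, 4.3]
eef_pos: [0.5463, 0.126, 0.0292]
wrist_force: [0.6, -0.0, 4.0]
eef_pos: [0.5471, 0.1279, 0.0292]
wrist_force: [0.1, -1.7, 3.8]
eef_pos: [0.548, 0.1296, 0.0292]
wrist_force: [0.3, -1.0, 4.8]
```

```bash
python3 -m handwheel '[[0.9,1.8,0,0,0]]'|grep -E "eef|force"; python3 -m handwheel '[[0.9,1.8,0,0,0]]'|grep -E "eef|force"; python3 -m handwheel '[[0.4,0.9,0,0,0]]'|grep -E "eef|force"; python3 -m handwheel '[[0,0,0,0,0]]'|grep -E "eef|force"
```

```text
eef_pos: [0.5489, 0.1315, 0.0292]
wrist_force: [-0.4, -0.2, 4.5]
eef_pos: [0.5498, 0.1332, 0.0292]
wrist_force: [-0.2, -1.2, 2.8]
eef_pos: [0.5499, 0.1343, 0.0288]
wrist_force: [-0.7, 0.5, -0.1]
eef_pos: [0.5498, 0.1342, 0.0287]
wrist_force: [-0.6, -0.1, 0.3]
```

The plate has dropped off the stack's edge and contact is lost, as expected. Lowering gently to regain it.

```bash
python3 -m handwheel '[[0,0,-0.4,0,0],[0,0,0,0,0]]'|grep -E "eef|force"; python3 -m handwheel '[[0,0,-0.2,0,0],[0,0,0,0,0]]'|grep -E "eef|force"; python3 -m handwheel '[[0,0,-0.1,0,0],[0,0,0,0,0]]'|grep -E "eef|force"; python3 -m handwheel '[[0,0,-0.1,0,0],[0,0,0,0,0]]'|grep -E "eef|force"
```

```text
eef_pos: [0.55, 0.134, 0.0286]
wrist_force: [-0.9, -0.2, -0.8]
eef_pos: [0.5502, 0.134, 0.0286]
wrist_force: [-0.8, -0.4, 0.7]
eef_pos: [0.5502, 0.134, 0.0285]
wrist_force: [0.7, -0.6, 0.2]
eef_pos: [0.5501, 0.134, 0.0284]
wrist_force: [-0.2, 0.2, 0.4]
```

```bash
python3 -m handwheel '[[0,0,-0.1,0,0],[0,0,0,0,0]]'|grep -E "eef|force"; python3 -m handwheel '[[0,0,-0.2,0,0],[0,0,0,0,0]]'|grep -E "eef|force"; python3 -m handwheel '[[0,0,-0.1,0,0],[0,0,0,0,0]]'|grep -E "eef|force"
```

```text
eef_pos: [0.5502, 0.134, 0.0283]
wrist_force: [0.2, -0.5, 0.4]
eef_pos: [0.5502, 0.134, 0.0281]
wrist_force: [-0.3, 0.4, 0.2]
eef_pos: [0.5502, 0.134, 0.0281]
wrist_force: [-0.1, -0.1, 0.9]
```

```bash
python3 -m handwheel '[[0,0,-0.1,0,0],[0,0,0,0,0]]'|grep -E "eef|force"; python3 -m handwheel '[[0,0,-0.1,0,0],[0,0,0,0,0]]'|grep -E "eef|force"; python3 -m handwheel '[[0,0,0,0,0]]'|grep -E "eef|force"
```

```text
eef_pos: [0.5503, 0.134, 0.0281]
wrist_force: [-0.4, 0.4, 2.6]
eef_pos: [0.5503, 0.1341, 0.0281]
wrist_force: [-1.5, 0.9, 4.6]
eef_pos: [0.5503, 0.1341, 0.0281]
wrist_force: [-0.6, -0.1, 5.0]
```

```bash
python3 -m handwheel '[[0,0,0.05,0,0],[0.4,0.9,0,0,0]]'|grep -E "eef|force"; python3 -m handwheel '[[0.5,0.9,0,0,0]]'|grep -E "eef|force"; python3 -m handwheel '[[0.4,0.9,0,0,0]]'|grep -E "eef|force"
```

```text
eef_pos: [0.5508, 0.1348, 0.0281]
wrist_force: [-0.9, -1.1, 4.4]
eef_pos: [0.5514, 0.1357, 0.0281]
wrist_force: [-0.8, -1.3, 5.8]
eef_pos: [0.5519, 0.1366, 0.0281]
wrist_force: [-0.2, -1.4, 4.7]
```

```bash
python3 -m handwheel '[[0.4,0.9,0.05,0,0]]'|grep -E "eef|force"; python3 -m handwheel '[[0.4,0.9,0,0,0]]'|grep -E "eef|force"; python3 -m handwheel '[[0.4,0.9,0,0,0]]'|grep -E "eef|force"
```

```text
eef_pos: [0.5523, 0.1375, 0.0281]
wrist_force: [-0.4, -1.4, 4.8]
eef_pos: [0.5526, 0.1385, 0.0281]
wrist_force: [-0.5, -0.3, 4.4]
eef_pos: [0.553, 0.1394, 0.0281]
wrist_force: [-0.9, -1.1, 5.4]
```

```bash
python3 -m handwheel '[[0.4,0.9,0.03,0,0]]'|grep -E "eef|force"; python3 -m handwheel '[[0.4,0.5,0,0,0]]'|grep -E "eef|force";  python3 - <<'E'
from h import *
for n in("scene","top"):
    im=imaging.grab_frame(n); cv2.imwrite(f"pics/{n}4.png",im)
    crop(im,*((230,140,340,220) if n=="scene" else (200,150,300,225)),6,f"pics/{n}4c.png")
E
```

```text
eef_pos: [0.5533, 0.1403, 0.0281]
wrist_force: [-0.5, -0.5, 5.8]
eef_pos: [0.5536, 0.1408, 0.0281]
wrist_force: [-0.3, -0.3, 5.2]
```

View pics/scene4c.png

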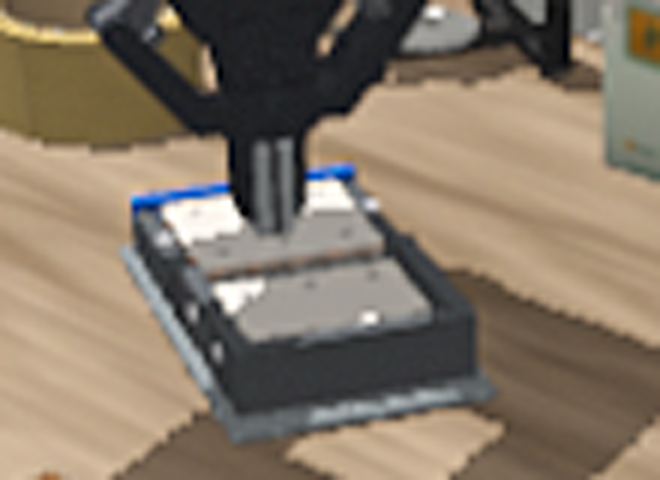

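View pics/top4c.png

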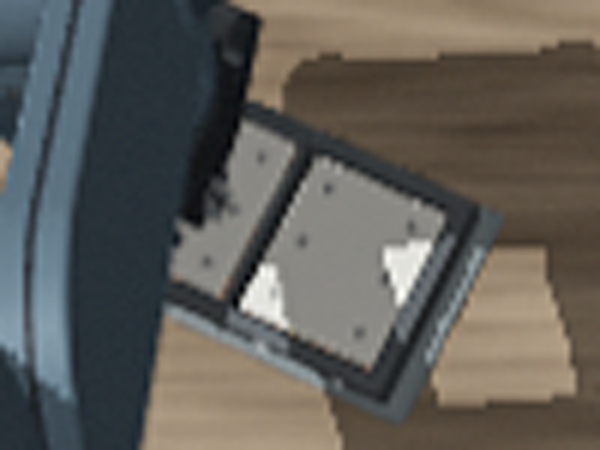

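The plate is near the fence and horizontal force hasn't risen, so I'll continue until it stops against the fence.

```bash
python3 -m handwheel '[[0.2,0.5,0.05,0,0]]'|grep -E "eef|force"; python3 -m handwheel '[[0.2,0.5,0,0,0]]'|grep -E "eef|force";python3 -m handwheel '[[0.2,0.5,0,0,0]]'|grep -E "eef|force";python3 -m handwheel '[[0.2,0.5,0,0,0]]'|grep -E "eef|force"
```

```text
eef_pos: [0.5539, 0.1413, 0.0281]
wrist_force: [0.2, -0.8, 4.6]
eef_pos: [0.554, 0.1417, 0.0281]
wrist_force: [-0.6, -1.7, 5.3]
eef_pos: [0.5541, 0.142, 0.0281]
wrist_force: [-0.5, -2.2, 5.3]
eef_pos: [0.5543, 0.1425, 0.0281]
wrist_force: [-1.2, -3.2, 5.6]
```

```bash
python3 -m handwheel '[[0.2,0.4,0.03,0,0]]'|grep -E "eef|force"; python3 -m handwheel '[[0,0,0,0,0]]'|grep -E "eef|force"; python3 -m handwheel '[[0.1,0.3,0,0,0]]'|grep -E "eef|force"
```

```text
eef_pos: [0.5545, 0.143, 0.0281]
wrist_force: [-0.8, -3.2, 6.1]
eef_pos: [0.5545, 0.143, 0.0281]
wrist_force: [-2.2, -1.7, 5.2]
eef_pos: [0.5546, 0.1432, 0.0281]
wrist_force: [-0.5, -2.1, 5.5]
```

Horizontal force rose to about 3 N and then levelled off, so the plate is at the fence. Lifting off, then moving above the grey die.

```bash
python3 -m handwheel '[[0,0,2,0,0],[0,0,8,0,0],[0,0,30,0,0],[0,0,50,0,0.2],[-10,-30,20,0,0.4]]'; python3 -m handwheel '[[-17,-54,0,0,0.5],[-17,-54,0,0,0.5],[-17,-54,0,0,0.5],[-16,-54,0,0,0.5],[-16,-54,0,0,0.5]]';  python3 -m handwheel '[[0,0,0,0,0.5]]'
python3 - <<'E'
from h import *
for n in("scene","top"):
    im=imaging.grab_frame(n); cv2.imwrite(f"pics/{n}5.png",im)
    crop(im,*((230,140,340,220) if n=="scene" else (200,150,300,225)),6,f"pics/{n}5c.png")
    crop(im,*((310,180,420,280) if n=="scene" else (320,150,430,240)),5,f"pics/{n}5d.png")
E
```

```text
t: 13.78
eef_pos: [0.5465, 0.1147, 0.1413]
orientation: [2.65, 1.684, 0.008]
wrist_force: [0.1, -0.4, 0.2]
width: 0.0338
t: 14.4
eef_pos: [0.461, -0.1579, 0.1385]
orientation: [2.653, 1.681, 0.001]
wrist_force: [0.8, -1.2, 0.2]
width: 0.0428
t: 14.52
eef_pos: [0.4609, -0.16, 0.1384]
orientation: [2.657, 1.673, -0.0]
wrist_force: [0.2, 0.4, 0.2]
width: 0.0429
```

View pics/scene5c.png

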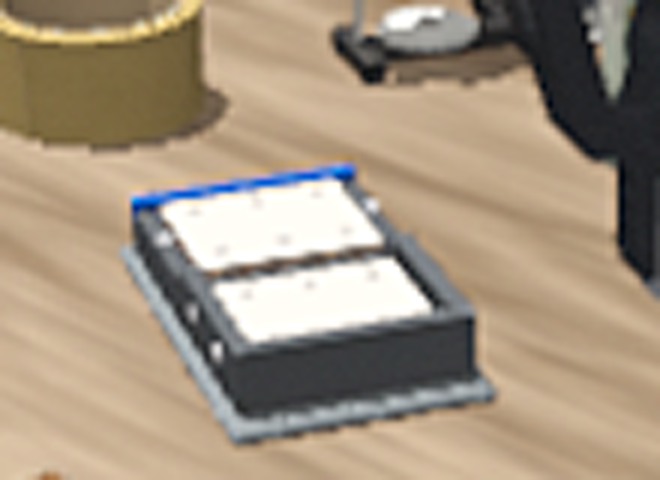

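View pics/top5c.png

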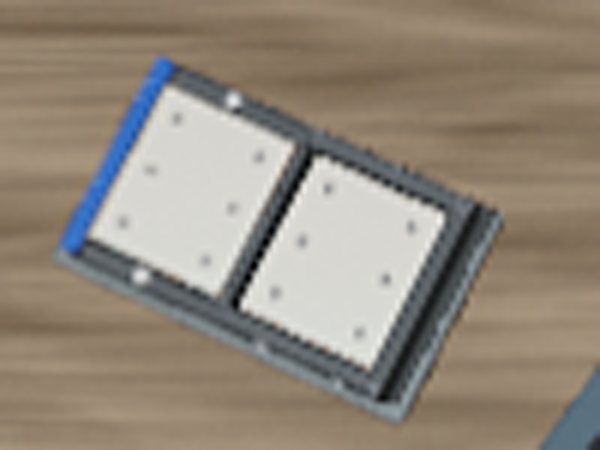

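View pics/scene5d.png

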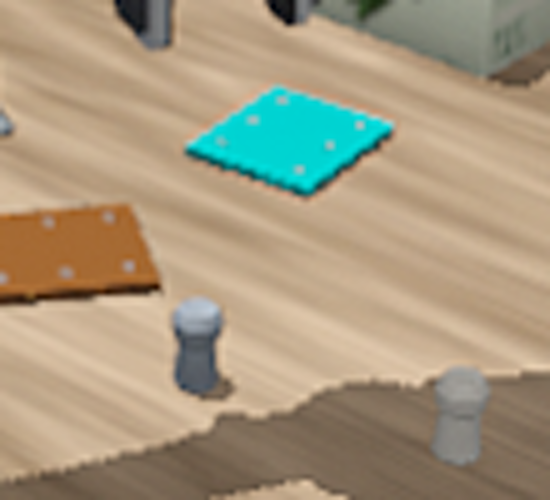

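View pics/top5d.png

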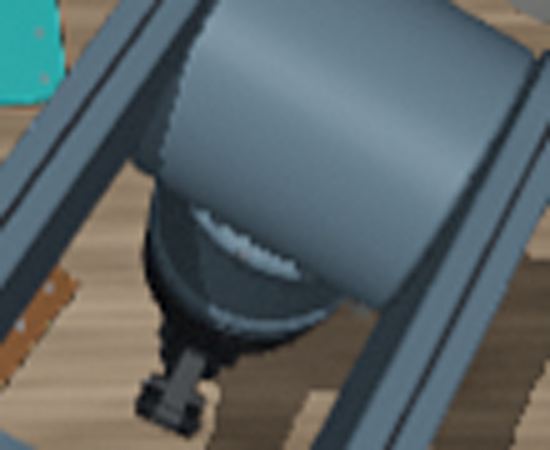

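The top view shows the plate flush with the blue fence and square between the rails, with the other plates still in the magazine. Measuring to confirm.

Run:
```python
from h import *
im=cv2.imread("pics/top5.png");u0,v0,u1,v1=205,150,290,222
hs=cv2.cvtColor(im[v0:v1,u0:u1],cv2.COLOR_BGR2HSV)
w=((hs[...,2]>170)&(hs[...,1]<50)).astype(np.uint8)
w=cv2.morphologyEx(w,cv2.MORPH_CLOSE,np.ones((3,3)));w=cv2.morphologyEx(w,cv2.MORPH_OPEN,np.ones((5,5)))
k,l,st,c=cv2.connectedComponentsWithStats(w)
a=np.radians(64.5);u=np.array([np.cos(a),np.sin(a)])
b=((hs[...,0]>105)&(hs[...,0]<125)&(hs[...,1]>170)); yy,xx=np.nonzero(b); F=plane("top",np.c_[xx+u0,yy+v0],.03)[:,:2]*1000
for i in range(1,k):
    if st[i,4]<100: continue
    for z in(.028,.024):
        yy,xx=np.nonzero(l==i);P=plane("top",np.c_[xx+u0,yy+v0],z)[:,:2]*1000
        r=cv2.minAreaRect(P.astype(np.float32)); print(z,P.mean(0).round(1),r, "gap centre->fence mid",((F.mean(0)-P.mean(0))@u).round(1))
```

```text
0.028 [557.8 145.2] ((557.7218627929688, 145.43450927734375), (59.87206268310547, 75.80847930908203), 63.998836517333984) gap centre->fence mid 33.4
0.024 [558.7 145.9] ((558.6608276367188, 146.20956420898438), (60.09604263305664, 76.092041015625), 63.99886703491211) gap centre->fence mid 32.3
0.028 [527.9  82.3] ((527.909423828125, 82.63896942138672), (58.71115493774414, 70.41740417480469), 64.53775024414062) gap centre->fence mid 103.0
0.024 [528.8  82.9] ((528.73681640625, 83.17913055419922), (58.9307861328125, 70.68083953857422), 64.53775024414062) gap centre->fence mid 102.1
```

Centre to fence middle is 33.4 mm, which matches flush contact, and the plate centre is about (557.8, 145.3). The middle plate moved within 1 mm or so. Now the die: align and lower partway.

```bash
python3 -m handwheel '[[0.5,3.2,-40,0,0.5],[0,0,-40,0,0.5],[0,0,-10,0,0.5],[0,0,0,0,0.5],[0,0,0,0,0.5]]'
python3 - <<'E'
from h import *
for n in("scene","top"):
    im=imaging.grab_frame(n); cv2.imwrite(f"pics/{n}6.png",im)
    crop(im,*((310,180,420,280) if n=="scene" else (320,190,400,250)),6,f"pics/{n}6c.png")
E
```

```text
t: 15.25
eef_pos: [0.4633, -0.1534, 0.0494]
orientation: [2.651, 1.681, 0.002]
wrist_force: [0.4, 0.3, 0.3]
width: 0.0425
```

View pics/scene6c.png

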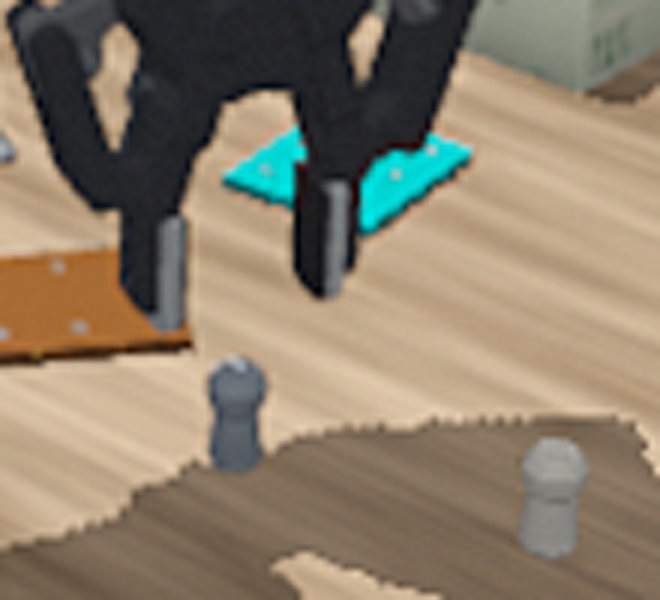

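View pics/top6c.png

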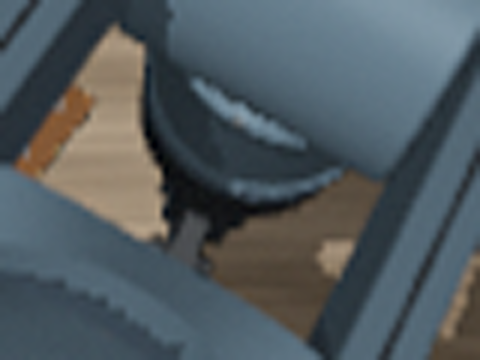

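```bash
python3 -m handwheel '[[-2,-3.4,0,0,0.5],[0,0,0,0,0.5],[0,0,0,0,0.5]]'
python3 - <<'E'
from h import *
im=imaging.grab_frame("scene"); cv2.imwrite("pics/scene7.png",im)
s=telemetry.read_state()["eef_pos"]
X=[list(s),[.4613,-.157,0],[.4613,-.157,.031]]
p=proj("scene",X); print(p)
c=cv2.resize(im[180:280,310:420],None,fx=6,fy=6,interpolation=cv2.INTER_CUBIC)
for q in p: cv2.circle(c,tuple(((q-[310,180])*6+3).astype(int).tolist()),3,(0,0,255),-1)
cv2.imwrite("pics/scene7c.png",c)
E
```

```text
t: 15.72
eef_pos: [0.46, -0.1568, 0.0482]
orientation: [2.654, 1.681, 0.0]
wrist_force: [-0.7, -0.3, 1.1]
width: 0.0426
[[349.33949239 232.91105243]
 [348.98119113 255.85073834]
 [349.58078473 241.05891167]]
```

View pics/scene7c.png

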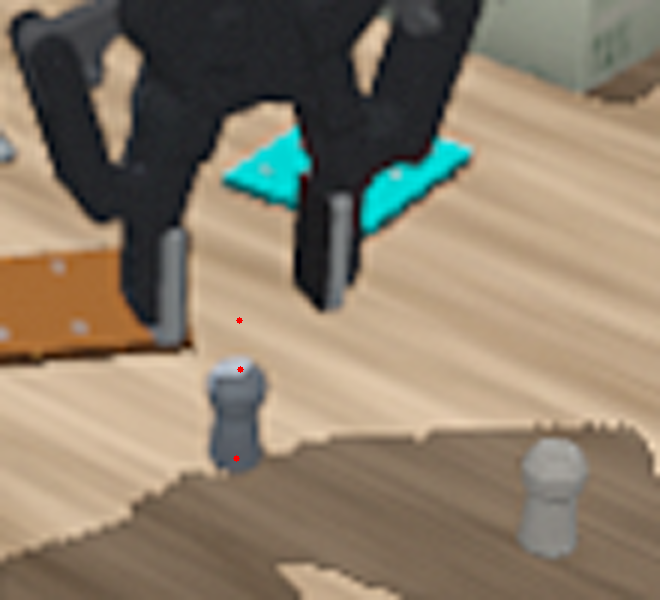

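The midpoint dot lies between the fingers, and the die's projected base and top dots sit on the grey die at (349,256) and (349,241). Descending and gripping.

```bash
python3 -m handwheel '[[1.2,0,-20,0,0.5],[0,0,-15,0,0.5],[0,0,-7,0,0.5],[0,0,0,0,0.5]]'; python3 -m handwheel '[[0,0,0,0,0.4]]' | grep eef;  python3 -m handwheel '[[0,0,0,0,0.3],[0,0,0,0,0.2],[0,0,0,0,0.1],[0,0,0,0,0.1],[0,0,0,0,0.1]]' 25
python3 - <<'E'
from h import *
im=imaging.grab_frame("scene"); cv2.imwrite("pics/scene8.png",im)
crop(im,310,180,420,280,6,"pics/scene8c.png")
E
```

```text
t: 16.27
eef_pos: [0.4608, -0.1564, 0.0055]
orientation: [-2.653, -1.681, 0.001]
wrist_force: [-0.7, 0.5, -0.2]
width: 0.0424
eef_pos: [0.4616, -0.1568, 0.0063]
t: 17.02
eef_pos: [0.4616, -0.1569, 0.0065]
orientation: [2.653, 1.681, 0.001]
wrist_force: [-0.8, 0.3, 5.7]
width: 0.0171
```

View pics/scene8c.png

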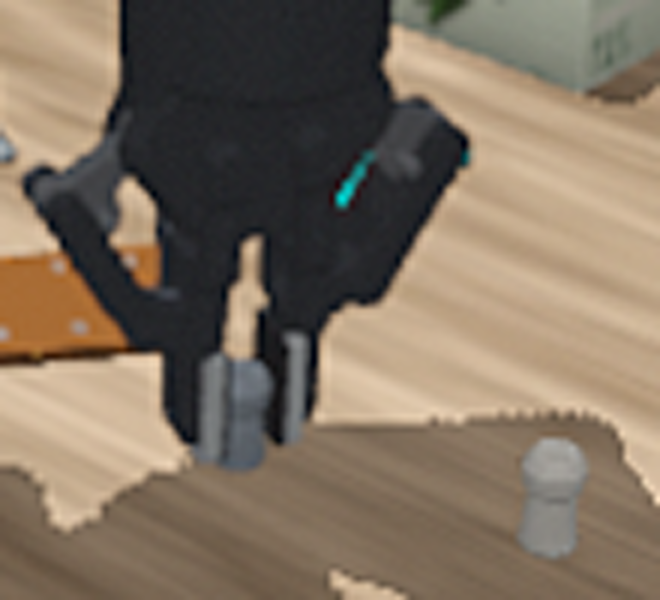

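The die is gripped at 17.1 mm width and stays upright. Lifting and carrying it to the plate.

```bash
python3 -m handwheel '[[0,0,10,0,0.1],[0,0,30,0,0.1],[0,0,40,0,0.1],[0,0,20,0,0.1]]'; python3 -m handwheel '[[16,50,0,0,0.1],[16,50,0,0,0.1],[16,50,0,0,0.1],[16,50,0,0,0.1],[16,50,0,0,0.1]]'; python3 -m handwheel '[[10,32,0,0,0.1],[6,20,0,0,0.1],[0,0,0,0,0.1],[0,0,0,0,0.1]]'
python3 - <<'E'
from h import *
im=imaging.grab_frame("scene"); cv2.imwrite("pics/scene9.png",im)
crop(im,230,90,340,220,4.6,"pics/scene9c.png")
E
```

```text
t: 17.58
eef_pos: [0.462, -0.1571, 0.1084]
orientation: [2.652, 1.68, 0.002]
wrist_force: [0.7, -0.4, -0.7]
width: 0.0175
t: 18.2
eef_pos: [0.5415, 0.095, 0.1065]
orientation: [2.654, 1.681, 0.0]
wrist_force: [0.7, -1.3, -0.3]
width: 0.0174
t: 18.7
eef_pos: [0.5569, 0.1444, 0.1059]
orientation: [2.654, 1.681, -0.001]
wrist_force: [-0.5, -0.1, -0.7]
width: 0.0176
```

View pics/scene9c.png

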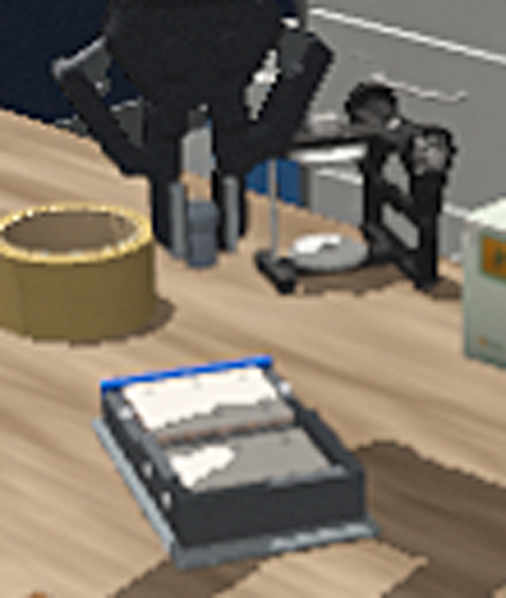

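The die hangs upright between the pads. Lowering to just above the plate, then slowly until contact.

```bash
python3 -m handwheel '[[0.4,0.6,-30,0,0.1],[0,0,-25,0,0.1],[0,0,-11,0,0.1],[0,0,0,0,0.1],[0,0,0,0,0.1]]'|grep -E "eef|force"; python3 -m handwheel '[[0,0,-1,0,0.1],[0,0,0,0,0.1]]'|grep -E "eef|force";  python3 -m handwheel '[[0,0,-1,0,0.1],[0,0,0,0,0.1]]'|grep -E "eef|force"
python3 - <<'E'
from h import *
im=imaging.grab_frame("scene"); cv2.imwrite("pics/scene10.png",im)
crop(im,230,130,340,220,6,"pics/scene10c.png")
E
```

```text
eef_pos: [0.5585, 0.1457, 0.041]
wrist_force: [-0.6, -0.0, 0.4]
eef_pos: [0.558, 0.146, 0.0396]
wrist_force: [0.2, 0.9, -0.1]
eef_pos: [0.5576, 0.146, 0.038]
wrist_force: [-0.5, -0.7, 0.1]
```

View pics/scene10c.png

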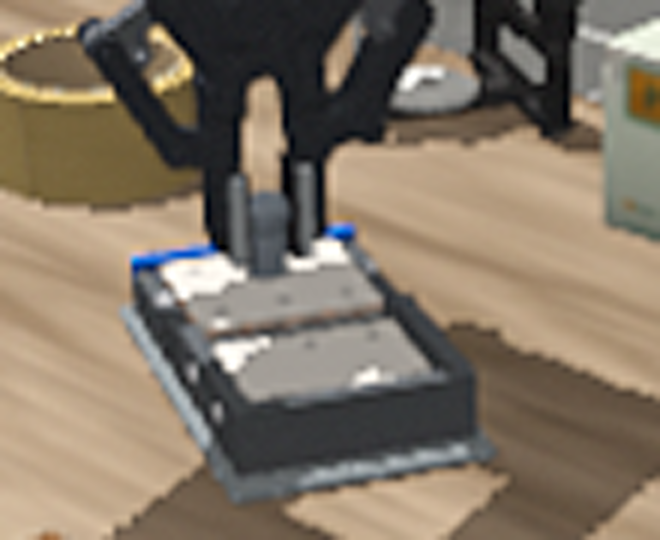

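```bash
python3 -m handwheel '[[0,-0.5,-1,0,0.1],[0,0,-0.5,0,0.1]]'|grep -E "eef|force"; python3 -m handwheel '[[0,0,-0.5,0,0.1],[0,0,0,0,0.1]]'|grep -E "eef|force"; python3 -m handwheel '[[0,0,-0.3,0,0.1],[0,0,0,0,0.1]]'|grep -E "eef|force"; python3 -m handwheel '[[0,0,-0.3,0,0.1],[0,0,0,0,0.1]]'|grep -E "eef|force"
```

```text
eef_pos: [0.5576, 0.1454, 0.0364]
wrist_force: [0.0, 0.4, -1.3]
eef_pos: [0.5576, 0.1454, 0.0359]
wrist_force: [0.5, 0.6, -0.5]
eef_pos: [0.5577, 0.1455, 0.0357]
wrist_force: [-0.1, -0.0, -0.5]
eef_pos: [0.5576, 0.1455, 0.0354]
wrist_force: [0.1, 0.7, -0.6]
```

```bash
python3 -m handwheel '[[0,0,-0.3,0,0.1],[0,0,0,0,0.1]]'|grep -E "eef|force"; python3 -m handwheel '[[0,0,-0.3,0,0.1],[0,0,0,0,0.1]]'|grep -E "eef|force"; python3 -m handwheel '[[0,0,-0.2,0,0.1],[0,0,0,0,0.1]]'|grep -E "eef|force"
```

```text
eef_pos: [0.5576, 0.1454, 0.0351]
wrist_force: [0.8, -0.1, -0.1]
eef_pos: [0.5577, 0.1454, 0.0348]
wrist_force: [-1.3, -1.2, -0.3]
eef_pos: [0.5576, 0.1454, 0.0346]
wrist_force: [0.4, 0.2, 0.0]
```

```bash
python3 -m handwheel '[[0,0,-0.2,0,0.1],[0,0,0,0,0.1]]'|grep -E "eef|force"; python3 -m handwheel '[[0,0,-0.2,0,0.1],[0,0,0,0,0.1]]'|grep -E "eef|force"
```

```text
eef_pos: [0.5577, 0.1454, 0.0346]
wrist_force: [-0.2, 0.1, 1.0]
eef_pos: [0.5577, 0.1454, 0.0345]
wrist_force: [-1.2, 0.5, 4.0]
```

Contact came at 34.5 mm, as predicted, with about 4 N. Releasing gently.

```bash
python3 -m handwheel '[[0,0,0.1,0,0.2],[0,0,0,0,0.22],[0,0,0,0,0.25],[0,0,0,0,0.3],[0,0,0,0,0.4]]'; python3 -m handwheel '[[0,0,0,0,0.45],[0,0,0,0,0.45]]'
python3 - <<'E'
from h import *
im=imaging.grab_frame("scene"); cv2.imwrite("pics/scene11.png",im)
crop(im,230,130,340,220,6,"pics/scene11c.png")
E
```

```text
t: 22.8
eef_pos: [0.5576, 0.1454, 0.0342]
orientation: [-2.654, -1.681, 0.0]
wrist_force: [0.6, 0.2, 0.0]
width: 0.0342
t: 23.05
eef_pos: [0.5577, 0.1454, 0.0343]
orientation: [2.654, 1.681, 0.0]
wrist_force: [1.0, 0.8, -0.6]
width: 0.0383
```

View pics/scene11c.png

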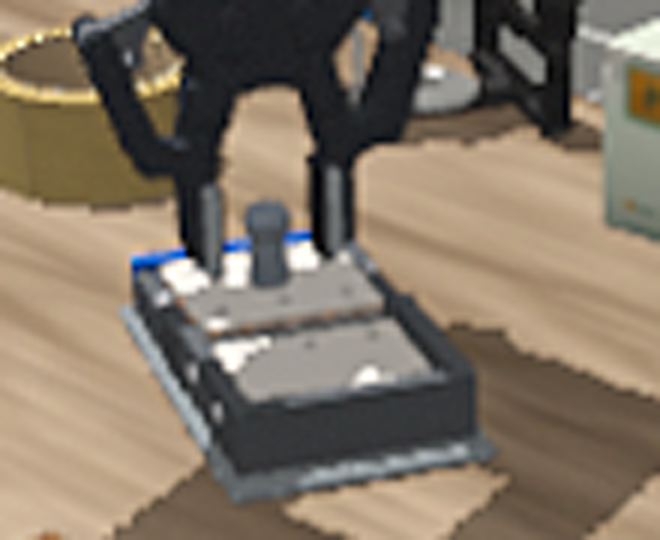

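The die stands free and upright with the pads clear on both sides. Lifting straight up, then moving away.

```bash
python3 -m handwheel '[[0,0,10,0,0.45],[0,0,30,0,0.45],[0,0,50,0,0.45],[0,0,50,0,0.45],[0,-20,40,0,0.45]]'; python3 -m handwheel '[[-15,-55,0,0,0.45],[-15,-55,0,0,0.45],[-15,-55,0,0,0.45],[-15,-55,0,0,0.45],[0,0,0,0,0.45]]'|tail -3
python3 - <<'E'
from h import *
for n in("scene","top"):
    im=imaging.grab_frame(n); cv2.imwrite(f"pics/{n}12.png",im)
    crop(im,*((230,130,340,220) if n=="scene" else (200,150,300,225)),6,f"pics/{n}12c.png")
im=cv2.imread("pics/top12.png");u0,v0,u1,v1=205,150,290,222
hs=cv2.cvtColor(im[v0:v1,u0:u1],cv2.COLOR_BGR2HSV)
b=((hs[...,0]>105)&(hs[...,0]<125)&(hs[...,1]>170)); yy,xx=np.nonzero(b); F=plane("top",np.c_[xx+u0,yy+v0],.03)[:,:2]*1000
w=((hs[...,2]>170)&(hs[...,1]<50)).astype(np.uint8)
w=cv2.morphologyEx(w,cv2.MORPH_OPEN,np.ones((3,3)))
k,l,st,c=cv2.connectedComponentsWithStats(w)
for i in range(1,k):
    if st[i,4]<100: continue
    cs=max(cv2.findContours((l==i).astype(np.uint8),0,1)[0],key=cv2.contourArea)
    r=cv2.minAreaRect((plane("top",cs.reshape(-1,2)+[u0,v0],.028)[:,:2]*1000).astype(np.float32)); print(r)
print("fence",F.mean(0))
E
```

```text
t: 23.72
eef_pos: [0.558, 0.1262, 0.2175]
orientation: [2.651, 1.683, 0.004]
wrist_force: [0.2, -0.0, 0.2]
width: 0.0387
orientation: [2.657, 1.673, -0.0]
wrist_force: [-0.0, 0.1, 0.6]
width: 0.0386
((558.1002807617188, 145.24996948242188), (59.87206268310547, 69.99067687988281), 63.998836517333984)
fence [571.25655453 175.79682691]
```

View pics/top12c.png

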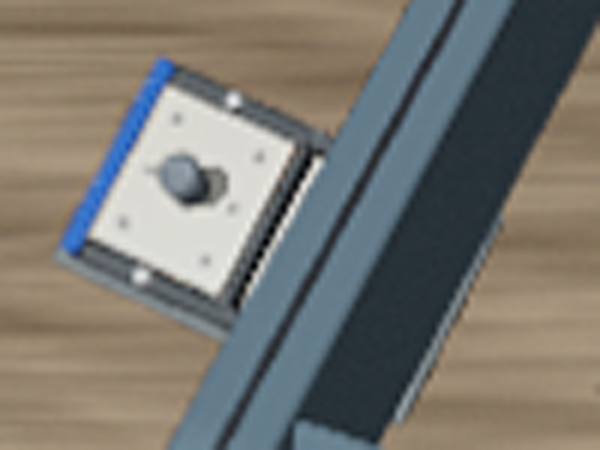

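View pics/scene12.png

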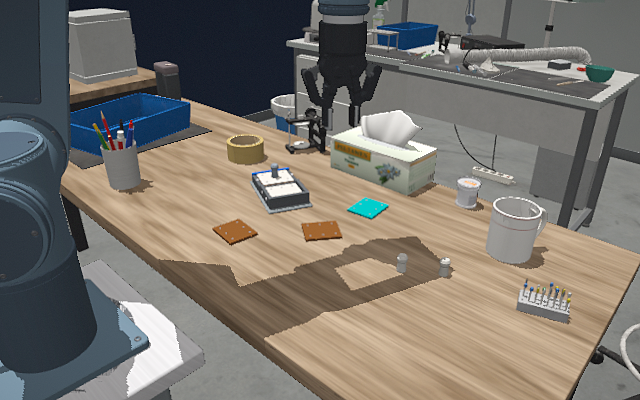

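View pics/scene12c.png

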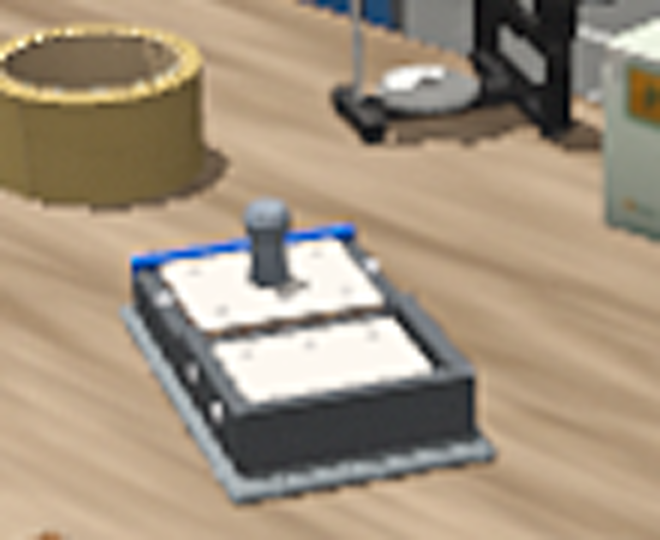

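Run:
```python
from bench import ticket
print(ticket.sign_off())
```

```text
the job is handed in; nothing more can be done
None
```

The top plate is on the lower deck against the blue fence, with the grey crown die standing upright near its middle. I handed the job in at about 24 s of the 72 s allowed.

- **Plate:** I dragged it with the shut fingertips. The highest force reading was about 7 N (6.1 N pressing, about 3 N sideways), against the 12 N limit. I stopped when the sideways force rose from about 1 N to 3 N and levelled off, which I took as the plate meeting the fence. In the top view it lies square between the rails with no visible gap; its centre is 33.2 mm from the middle of the fence's top. I don't know the fence's thickness, so that figure agrees with contact but does not prove it.
- **Plates beneath:** The middle plate measured within about 1.5 mm of its starting place, checked after the drag and before the die went on. I could not see the bottom plate directly, and the arm covered most of the magazine in the last top view.
- **Die:** I lowered it until it touched at the expected height, with about 4 N. It stayed upright after I let go and the arm moved clear. Its position in the middle of the plate was judged by eye from the pictures and the arm's position, not measured separately.
- **White dies:** Both stand where they were in the last picture. I did not touch or re-measure them.

No check failed.

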